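# Jack up the front of a bench instrument and hold it

### The arm

A 6-joint arm with a two-finger parallel gripper is mounted at the origin on the work surface. World frame = base frame: x ahead of the robot, y to its left, z up, the work surface at z = 0. Lengths are in m, angles in rad, forces in N, time in s.
With the tool pointing down it reaches from about 0.375 to 0.9 m from the base axis. Payload 3.1 kg.
Tool frame: the origin (TCP) lies midway between the tips of the shut fingers; the grasp point (between the pads) lies 19 mm behind it; x points along the fingers, y is the direction in which the jaws open and shut, and the axes are right-handed (so a half turn about x gives the same grasp; the last joint's range is limited). The gripper opens to 87 mm and grips with 3 to 60 N. Pads are 19 mm wide; open, the fingers measure 117 mm over their backs; the gripper's body (75 mm by 190 mm) begins 51 mm behind the grasp point.
Start: joints at [0.993, 0.527, 1.433, -0, 1.181, -0.178], TCP at [0.243, 0.576, 0.223] pointing down, gripper open.
Joint ranges: [-3.08, 3.08], [-0.75, 2.2], [0.22, 2.44], [-1.43, 4.57], [0, 2.65], [-2.85, 2.85]. Speed limits (rad/s): [2.79, 2.79, 3.14, 3.14, 3.14, 3.14].

### API

Orientations are given as a unit quaternion [x, y, z, w].
In Python, from rig import get_obs, imaging, robot gives the robot as it stands.
- The arm moves only by the shell command python3 -m inch 'ROWS' [FORCE]. ROWS is JSON, a list of rows, each a list of 3 entries, a list of its own where there are three numbers: the finger opening in mm, from 0 to 87, then the shift along the tool's x, y, z in mm, then the turn, a rotation vector about the tool's x, y, z in degrees. In form: [[grip, [dx, dy, dz], [wx, wy, wz]], ...]. A call has 1 to 12 rows; each row shifts and turns the pose as measured when the row begins, along the tool's axes as they then stand; what a row does not reach is not made up. A row lasts 1/8 s, in which the tool goes at most 62.5 mm and 10.7 degrees, less where a joint would pass 70% of its speed; a pose out of reach is approached as far as the arm can. A call with a gripper value outside its range is refused whole. The fingers move at their own pace and stop on an object; FORCE is the grip in N (left out, the last holds). Time passes only in rows, so rows that do not move let the fingers close. It gives the time, the measured TCP pose, the force and the opening at its end, in the units of the state.
- get_obs(): the state, without advancing time (a new reading comes with each control period).
- imaging.camera(name): name is "side" or "top"; returns the picture (480x640x3 uint8, red, green, blue); there is no depth.
- imaging.camera_params(name): a dict with "camera_matrix" (3x3 intrinsics, pixels), "xyz" and "rotation" of the camera in the world. Camera axes: x right, y down, z forward; pixel columns grow to the right and rows downward; lengths in m; the calibration is good to about 2 mm. A picture is of the moment at which its call begins. camera_params takes no time and is no camera call.
- robot.hand_in(): hands the job in, once; it reports no verdict.
Trained networks look in the newest picture that a camera, given by its name, has taken for a name from the list of things; names that differ only in an ending like _2 or _b are one class to them, and where a whole thing is asked for, a point or a joint stands for the part that bears it (a point fixed in the world has none). Each returns a list of dicts, best first, with "confidence" (0 to 1); they miss things now and then, are a little off and sometimes report something else, mostly with a low value. They report only what shows in the picture. A call takes as long as a camera call. They do not tell look-alikes from the thing itself.
- imaging.cut_out(camera, target): "pixels" (480x640 bool, what is visible of it) and "box" ([centre column, centre row, width, height] in pixels, round what is visible of it).
- imaging.tip_of(camera, target): "pixel" ([column, row] in pixels: a listed point, or the origin of a listed thing).
The state is a dict: "time": time; "q": joint angles; "joint_velocities": joint speeds; "joint_torque": joint torques, N m; "position": TCP position; "tool_rot": TCP orientation; "ft_force": force on the tool from outside, world axes, zero at the start; "moment": the same for the moment, N m; "grip_width": finger opening in m.
Only numpy, scipy, OpenCV 4.12 (cv2) and the standard library are available. Lean on these libraries where they do the work, as an engineer would, in place of code of your own. Each camera call takes 0.05 s, during which the arm holds its last target. There are 200 camera calls.

### The job

Centre the green-topped pad on the round saddle of the little blue jack and let go of it, then set the jack on the bench so that the pad sits squarely under the red foot of the instrument's yellow lifting tongue, with the jack handle still up. Then press the jack's red handle all the way down, so that the jack alone raises the front of the instrument, and finish while still holding the handle down: do not let it up. Do not push or lift the instrument with the arm, and leave everything else where it stands.

Things in the scene. Friction and masses are not known exactly. Their poses are not given: they have to be found in the camera images.
- pad: Loose lift pad: a disc 44 mm across and 20 mm high (lower 14 mm aluminium, upper 6 mm green), about 70 g, lying flat on the bench, green side up. Origin: centre of its underside; z up.
- jack: Loose blue lever jack, 0.9 kg. Origin on the bench under its grip block; x points from handle to saddle, z up. Base plate: x -115 to +105 mm, 90 mm wide (y), 10 mm thick. Grip block (white band) to take it by from above: 50 (x) x 36 (y) mm, centred on the origin, top 70 mm high, near the centre of mass. Saddle at x = +75 mm. Slide it, or lift it a few mm and carry it.
- saddle_top (a point): Centre of the flat round top of the jack's aluminium saddle, 44 mm across; 75 mm ahead (+x) of the jack's origin and 55 mm above the bench with the handle up. It rises straight up with the handle stroke, 46 mm per rad, 32 mm at full stroke. It sits on a post 36 mm across.
- handle_bar (a point): Middle of the red cross bar at the end of the jack's handle: 18 mm thick, 68 mm long along the jack's y, 85 mm from the pivot. Handle up: 110 mm above the bench, 90 mm behind the jack's origin (x = -90 mm); fully down: 57 mm above the bench, 115 mm behind it.
- handle_pivot (a point): Pivot of the handle, on the jack's middle plane 30 mm behind its origin (x = -30 mm) and 50 mm above the bench.
- jack_handle (a joint): Handle angle in rad: 0 = up, leaning 45 degrees up to the jack's rear; 0.70 = down on its stop. The bar swings back and down in the jack's x-z plane. Sprung: it comes up when let go. Pressing the bar takes about 2 to 5 N unloaded, 6 to 13 N with the instrument on the saddle.
- module_base: The instrument's fixed steel base. Origin: on the bench straight under the red foot; +x points away to the instrument's rear (yaw varies). Base plate 230 (x) x 270 (y) x 12 mm, from x = +65 mm on. Above it the white housing, 220 (x) x 260 (y) mm, from x = +70 mm on, 30 to 130 mm above the bench, hinged at its rear.
- lift_point (a point): Lowest point of the red round foot (20 mm across) under the yellow tongue, 70 mm in front of the housing; at rest 87 mm straight above module_base's origin, about 106 mm high with the jack at full stroke; 7 to 14 N lift it. Tongue: 50 mm wide, top 105 mm high, ends 25 mm in front of the foot; red dot on top marks the foot. The pad on the lowered saddle (75 mm high) has 12 mm to spare under it.
- weight: Bystander, not to be disturbed: brass lab weight with a knob on top, a cylinder 36 mm across, 46 mm high in all. Origin: centre of its underside.
- film_box: Bystander, not to be disturbed: plain blue box 90 x 100 x 100 mm. Origin: centre of its underside.
- timer: Bystander, not to be disturbed: cream bench timer lying flat, 70 x 110 x 22 mm. Origin: centre of its underside.
- beaker: Bystander, not to be disturbed: empty glass beaker, 70 mm across, 85 mm high. Origin: centre of its underside.
- reagent_jar: Bystander, not to be disturbed: amber jar with black cap, 60 mm across, 90 mm high. Origin: centre of its underside.
Mind the look-alikes: they are no part of the job. Several things have the shape of the pad; the one meant has the colours described above.

How it is judged:
On the way, in this order (a step that is already met when the one before it is completed fails the run):
1. the pad lies centred on the jack's saddle, let go of (distance between pad and saddle_top below 0.007 m and angle between pad's own z axis and vertical below 0.06 rad and contact force between the fingers and pad below 0.2 N), for 0.2 s.
2. the jack stands on the bench, handle up, with the pad on its saddle under the instrument's red foot (distance between pad and saddle_top below 0.007 m and horizontal distance between pad and lift_point below 0.01 m and angle between jack's own z axis and vertical below 0.05 rad and height (world z) of jack below 0.004 m and value of joint jack_handle below 0.12 rad and height (world z) of lift_point below 0.09 m), for 0.2 s.
At the end, for the whole second after the job is handed in: Robot still pressing the jack (>1 N); handle over 0.60 rad and still; foot raised above 100 mm (13 mm up), resting on the pad (>2 N); pad within 7 mm of the saddle's centre and 10 mm of the foot's; jack flat on the bench; bystanders within 30 mm of their starts (value of joint jack_handle above 0.6 rad and height (world z) of lift_point above 0.1 m and velocity of joint jack_handle between -0.05 and 0.05 rad/s and distance between pad and saddle_top below 0.007 m and horizontal distance between pad and lift_point below 0.01 m and angle between jack's own z axis and vertical below 0.05 rad and height (world z) of jack below 0.004 m and contact force between pad and module_base above 2 N and contact force between any of the fingers, the arm and jack above 1 N and contact force between the fingers and pad below 0.2 N and distance of each of weight, film_box, timer, beaker, reagent_jar from where it was at the start of the episode below 0.03 m); the arm keeps its last pose, push and grip.
It fails at once if the arm pushed the instrument (over 5 N) (contact force between any of the arm, the fingers and module_base above 5 N).
It fails at once if a bystander was moved more than 30 mm (distance of any of weight, film_box, timer, beaker, reagent_jar from where it was at the start of the episode above 0.03 m).
It also fails if it takes over 64 s, if anything falls off the work surface, if the arm or the gripper's body presses on something with over 40 N, if the wrist force passes 120 N, or if a joint passes its speed limit or range.

## Working session

There is one attempt and no reset: what is moved stays moved. The work goes in short steps, Python scripts to look and compute and a shell command to move; the robot and the scene stay as the last step left them, time stands still between calls to the robot, and variables do not carry over. Pictures are saved under pics/ and viewed, about 8 in all and at most 12, crops included, and the job is handed in when it is done.

```bash
mkdir -p pics; cat > h.py <<'E'
import numpy as np, cv2
from rig import get_obs, imaging, robot
from scipy.spatial.transform import Rotation as R
def P(c):
    p=imaging.camera_params(c); K=np.array(p["camera_matrix"]); t=np.array(p["xyz"]); r=np.array(p["rotation"])
    if r.shape!=(3,3): r=R.from_quat(r).as_matrix()
    return K,t,r
def ray(c,px):
    K,t,r=P(c); return t, r@np.linalg.inv(K)@np.array([px[0],px[1],1.])
def onz(c,px,z):
    t,d=ray(c,px); return t+d*(z-t[2])/d[2]
def proj(c,X):
    K,t,r=P(c); v=K@(r.T@(np.array(X)-t)); return v[:2]/v[2]
def tri(pxs):
    A=np.zeros((3,3));b=np.zeros(3)
    for c,px in pxs.items():
        t,d=ray(c,px); d=d/np.linalg.norm(d); M=np.eye(3)-np.outer(d,d); A+=M; b+=M@t
    return np.linalg.solve(A,b)
def shot(c,n):
    im=imaging.camera(c); cv2.imwrite(f"pics/{n}.png",im[:,:,::-1]); return im
E
python3 - <<'E'
from h import *
np.set_printoptions(precision=4,suppress=True)
for c in("top","side"):
    shot(c,c+"0"); print(c,P(c)[1],P(c)[2].tolist(),P(c)[0].tolist())
    for n in["pad","jack","saddle_top","handle_bar","handle_pivot","lift_point","module_base","weight","film_box","timer","beaker","reagent_jar"]:
        print(n,[(np.round(d["pixel"],1).tolist(),round(d["confidence"],2)) for d in imaging.tip_of(c,n)][:4])
print(get_obs())
E
```

```text
top [0.2487 0.0126 1.3824] [[0.10154906237989926, -0.9708275053842806, 0.217213587786534], [-0.9948305320546301, -0.09910341835431023, 0.022152312800076956], [2.0534488458581746e-05, -0.21834025570156673, -0.975872702927236]] [[509.8512005202143, 0.0, 313.2913674872697], [0.0, 509.8512005202143, 247.83504637546216], [0.0, 0.0, 1.0]]
pad [([412.0, 231.6], 0.62), ([408.0, 259.0], 0.51), ([442.4, 242.9], 0.46)]
jack [([224.5, 263.8], 0.89)]
saddle_top [([217.7, 233.9], 0.56)]
handle_bar [([224.9, 284.5], 0.51), ([219.8, 265.7], 0.38)]
handle_pivot [([221.3, 267.6], 0.72)]
lift_point [([346.3, 211.7], 0.69)]
module_base [([342.1, 222.1], 0.67)]
weight [([434.8, 287.7], 0.63)]
film_box [([171.5, 199.8], 0.72), ([434.0, 287.3], 0.62)]
timer []
beaker [([161.2, 272.5], 0.58), ([222.7, 263.1], 0.16)]
reagent_jar [([137.9, 231.4], 0.98)]
side [ 0.2605 -1.0673  1.4111] [[0.9695191732825865, -0.1755780068581826, 0.1708945175983063], [-0.24467458868811293, -0.7305690533866365, 0.6374976108849795], [0.012919686054722573, -0.6598797024772485, -0.7512601812759581]] [[567.5500956454537, 0.0, 313.188
[... 384 characters left out ...]
 162.8], 0.7), ([343.5, 256.8], 0.64)]
module_base []
weight [([319.1, 360.4], 0.56)]
film_box [([309.3, 175.9], 0.58)]
timer [([385.9, 411.0], 0.56)]
beaker [([256.4, 181.0], 0.84)]
reagent_jar [([280.5, 162.7], 0.75)]
{'time': 1.3, 'q': array([ 0.9925,  0.5275,  1.4327, -0.    ,  1.1814, -0.1785]), 'joint_velocities': array([ 0.0012,  0.0006, -0.0011,  0.0009, -0.0014, -0.0007]), 'joint_torque': array([  0.0009, -44.0016, -17.6987,   0.0633,   0.0506,  -0.    ]), 'position': array([0.2432, 0.5757, 0.2225]), 'tool_rot': array([ 0.1404,  0.693 , -0.1404,  0.693 ]), 'ft_force': array([-0.1845,  0.6339, -0.5386]), 'moment': array([ 0.0443, -0.0218, -0.0208]), 'grip_width': 0.08666128118175782}
```

```bash
python3 - <<'E'
import cv2
a=cv2.imread("pics/top0.png")[160:340,100:500]; cv2.imwrite("pics/t1.png",cv2.resize(a,None,fx=2,fy=2,interpolation=cv2.INTER_CUBIC))
a=cv2.imread("pics/side0.png")[130:430,220:480]; cv2.imwrite("pics/s1.png",cv2.resize(a,None,fx=2,fy=2,interpolation=cv2.INTER_CUBIC))
E
```

```text
(no output)
```

View pics/t1.png

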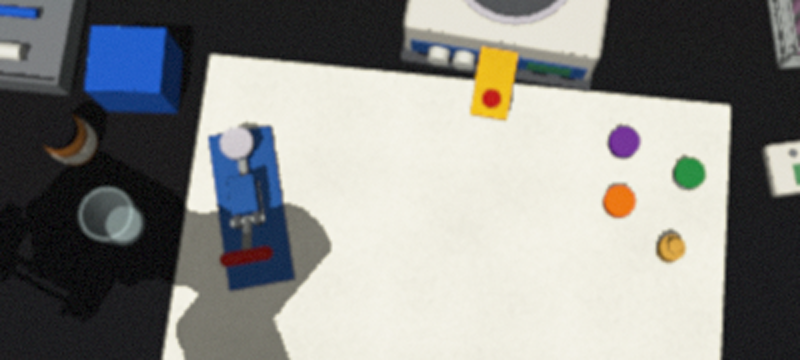

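View pics/s1.png

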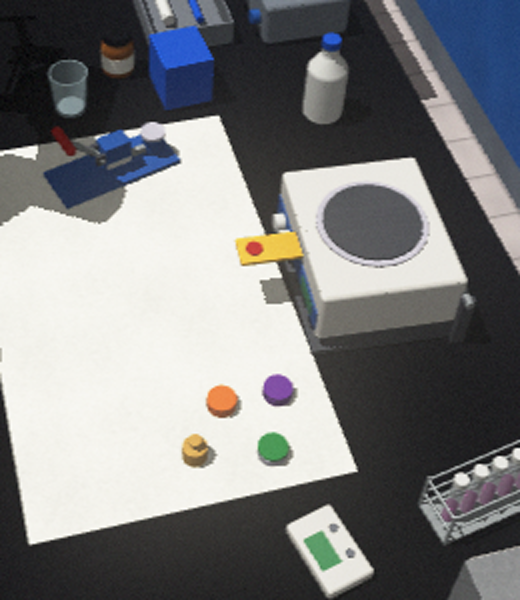

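The top view shows the green pad at about (444,246), the red dot at (345,209), and the saddle at (218,231) with the jack's bar to its rear at (223,288). In the side view the pad is at (356,353) and the dot at (347,254). Next I measure these by colour.

```bash
cat >> h.py <<'E'
def hsv(im): return cv2.cvtColor(im,cv2.COLOR_RGB2HSV)
def blob(im,lo,hi,box):
    m=cv2.inRange(hsv(im),np.array(lo),np.array(hi)); k=np.zeros_like(m); x,y,w,h=box; k[y:y+h,x:x+w]=m[y:y+h,x:x+w]
    n,l,s,c=cv2.connectedComponentsWithStats(k)
    if n<2: return None,None
    i=1+np.argmax(s[1:,4]); return c[i],l==i
RED=[0,150,60],[8,255,255]; GRN=[45,100,50],[85,255,255]; YEL=[18,150,100],[32,255,255]; BLU=[100,120,30],[125,255,255]
def axis(c,m,z):
    p=np.argwhere(m)[:,::-1]; X=np.array([onz(c,q,z)[:2] for q in p]); r=cv2.minAreaRect((X*1000).astype(np.float32)); return X.mean(0),r
E
python3 - <<'E'
from h import *
np.set_printoptions(precision=4,suppress=True)
im={c:cv2.imread(f"pics/{c}0.png")[:,:,::-1].copy() for c in("top","side")}
for c,g,d,y in(("top",(425,225,40,40),(330,195,30,30),(325,175,50,50)),("side",(335,335,45,40),(335,240,25,25),(330,235,45,35))):
    a,m=blob(im[c],*GRN,g); print(c,"pad",a,m.sum(),onz(c,a,.02),onz(c,a,.017))
    a,m=blob(im[c],*RED,d); print("dot",a,m.sum(),onz(c,a,.105))
    a,m=blob(im[c],*YEL,y); print("tongue",m.sum(),axis(c,m,.105))
c="top"
a,m=blob(im[c],[0,80,40],[10,255,255],(200,270,50,40)); print("bar",a,m.sum(),onz(c,a,.113),axis(c,m,.113))
a,m=blob(im[c],*RED,(200,270,50,40)); print("bar",a,m.sum(),onz(c,a,.115))
a,m=blob(im[c],*BLU,(195,215,60,100)); print("base",m.sum(),axis(c,m,.01))
sad=blob(im[c],[0,0,150],[180,60,255],(208,222,18,18)); print("saddle",sad[0],sad[1].sum(),onz(c,sad[0],.055))
c="side"; a,m=blob(im[c],*RED,(240,188,25,25)); print("bar side",a,onz(c,a,.115))
a,m=blob(im[c],[0,0,120],[180,70,255],(287,187,18,15)); print("sad side",a,m.sum(),onz(c,a,.055))
for c in im:
  x,y,w,h=((195,210,60,105) if c=="top" else (235,180,80,60))
  cv2.imwrite(f"pics/j{c}.png",cv2.resize(im[c][y:y+h,x:x+w,::-1],None,fx=6,fy=6,interpolation=cv2.INTER_CUBIC))
a=cv2.imread("pics/jside.png");b=cv2.imread("pics/jtop.png"); H=max(a.shape[0],b.shape[0])
f=lambda u:cv2.copyMakeBorder(u,0,H-u.shape[0],0,0,0); cv2.imwrite("pics/j.png",cv2.resize(np.hstack([f(b),f(a)]),None,fx=.9,fy=.9))
E
```

```text
top pad [444.1834 246.0533] 169 [ 0.5934 -0.3128  0.02  ] [ 0.5942 -0.3136  0.017 ]
dot [345.2885 208.7115] 52 [ 0.6458 -0.0309  0.105 ]
tongue 547 (array([ 0.6709, -0.0331]), ((667.4124755859375, -32.472694396972656), (53.004920959472656, 92.55266571044922), 85.98734283447266))
side pad [356.0385 353.0256] 156 [ 0.5928 -0.3126  0.02  ] [ 0.5935 -0.311   0.017 ]
dot [346.55  253.725] 40 [ 0.6444 -0.0261  0.105 ]
tongue 332 (array([ 0.67 , -0.031]), ((666.4701538085938, -30.01042366027832), (49.572166442871094, 92.58535766601562), 86.14368438720703))
bar [221.8909 287.7273] 110 [0.4061 0.259  0.113 ] (array([0.4061, 0.259 ]), ((407.434326171875, 259.1322937011719), (15.88193130493164, 61.269569396972656), 15.407894134521484))
bar [222.5446 287.7327] 101 [0.406 0.257 0.115]
base 1739 (array([0.4841, 0.2767]), ((487.864013671875, 280.21453857421875), (215.2096710205078, 85.73629760742188), 16.001590728759766))
saddle [216.7037 229.6461] 243 [0.5677 0.3062 0.055 ]
bar side [251.3509 199.8246] [0.4052 0.2584 0.115 ]
sad side [296.6074 195.4296] 135 [0.5663 0.3051 0.055 ]
```

View pics/j.png

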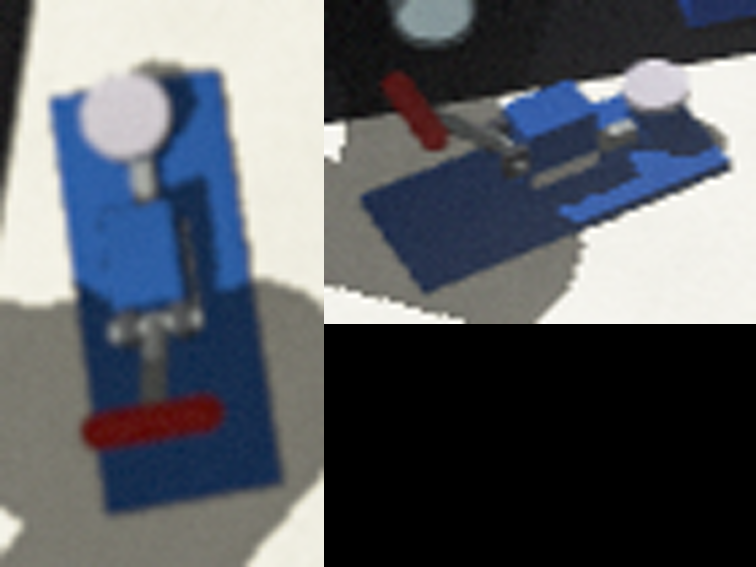

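```bash
cat >> h.py <<'E'
def go(x,y,z,yaw=None):
    "needed shift (mm) in present tool axes and turn about tool x (deg) so jaws lie along world angle yaw (mod 180)"
    o=get_obs(); M=R.from_quat(o["tool_rot"]).as_matrix(); p=o["position"]
    print("pos",p.round(4),"axes x",M[:,0].round(3),"y",M[:,1].round(3),"z",M[:,2].round(3),"F",o["ft_force"].round(1),"grip",round(o["grip_width"],4),"t",o["time"],"q",o["q"].round(2))
    print("shift",((M.T@(np.array([x,y,z])-p))*1000).round(1))
    if yaw is not None:
        a=np.radians(yaw); s=np.array([np.cos(a),np.sin(a),0])
        if s@M[:,1]<0: s=-s
        X=np.array([0,0,-1.]); G=np.stack([X,s,np.cross(X,s)],1); print("turn",np.degrees(R.from_matrix(M.T@G).as_rotvec()).round(2))
E
python3 -c "
from h import *
go(.593,-.312,.15,106)
for n,c,p,z in (('film','top',(171,200),.1),('weight','top',(435,284),.04),('orange','top',(409.5,260.5),.02)): print(n,onz(c,p,z))"
```

```text
pos [0.2432 0.5757 0.2225] axes x [ 0. -0. -1.] y [ 0.389  0.921 -0.   ] z [ 0.921 -0.389  0.   ] F [-0.2  0.6 -0.5] grip 0.0867 t 1.3 q [ 0.99  0.53  1.43 -0.    1.18 -0.18]
shift [  72.6 -681.6  667.7]
turn [-38.91   0.     0.  ]
film [0.62453293 0.4274717  0.1       ]
weight [ 0.48245739 -0.28852481  0.04      ]
orange [ 0.5434472  -0.22072101  0.02      ]
```

```bash
python3 -m inch '[[87,[0,-40,39],[0,0,0]],[87,[0,-40,39],[0,0,0]],[87,[0,-40,39],[0,0,0]],[87,[0,-40,39],[0,0,0]],[87,[0,-40,39],[0,0,0]],[87,[0,-40,39],[0,0,0]],[87,[0,-40,39],[0,0,0]],[87,[0,-40,39],[0,0,0]],[87,[0,-40,39],[0,0,0]],[87,[0,-40,39],[0,0,0]],[87,[0,-40,39],[0,0,0]],[87,[0,-40,39],[0,0,0]]]'
python3 -c "
from h import *
go(.593,-.312,.10,106)"
```

```text
time: 2.8
position: [0.4996, -0.0618, 0.2246]
tool_rot: [0.141, 0.689, -0.135, 0.698]
ft_force: [0.7, 0.7, 0.5]
grip_width: 0.087
pos [ 0.4996 -0.0618  0.2246] axes x [ 0.014  0.006 -1.   ] y [0.382 0.924 0.011] z [ 0.924 -0.382  0.011] F [0.7 0.7 0.5] grip 0.087 t 2.8 q [-0.35  0.36  1.74  0.01  1.03 -1.54]
shift [ 124.5 -196.9  180.5]
turn [-38.45   0.82  -0.38]
```

```bash
python3 -m inch '[[87,[10,-39,36],[0,0,0]],[87,[10,-39,36],[0,0,0]],[87,[10,-39,36],[0,0,0]],[87,[10,-39,36],[0,0,0]],[87,[10,-39,36],[0,0,0]],[70,[0,0,0],[-9.6,0,0]],[70,[0,0,0],[-9.6,0,0]],[70,[0,0,0],[-9.6,0,0]],[70,[0,0,0],[-9.6,0,0]],[70,[0,0,0],[0,0,0]]]'
python3 -c "
from h import *
go(.593,-.312,.10,106)"
```

```text
time: 4.05
position: [0.5963, -0.3272, 0.1725]
tool_rot: [-0.102, 0.693, 0.102, 0.707]
ft_force: [-0.6, 0.2, 0.5]
grip_width: 0.0702
pos [ 0.5963 -0.3272  0.1725] axes x [ 0.02   0.003 -1.   ] y [-0.286  0.958 -0.002] z [0.958 0.286 0.02 ] F [-0.6  0.2  0.5] grip 0.0702 t 4.05 q [-0.67  0.65  1.34  0.02  1.14 -2.54]
shift [72.4 15.6 -0.3]
turn [0.6  1.13 0.12]
```

```bash
python3 -m inch '[[70,[40,15.6,0],[0.6,1.1,0]],[70,[35,0,0],[0,0,0]],[70,[0,0,0],[0,0,0]]]' >/dev/null
python3 -c "
from h import *
go(.593,-.312,.005,106)"
```

```text
pos [ 0.5937 -0.3127  0.0972] axes x [ 0.003 -0.004 -1.   ] y [-0.267  0.964 -0.005] z [0.964 0.267 0.002] F [0.5 0.6 0.3] grip 0.0702 t 4.425 q [-0.65  0.73  1.41 -0.    0.99 -2.49]
shift [92.2  1.3 -0.7]
turn [-0.54  0.13  0.28]
```

```bash
python3 -m inch '[[70,[40,1.3,-0.7],[-0.5,0,0.3]],[70,[35,0,0],[0,0,0]],[70,[16,0,0],[0,0,0]],[70,[0,0,0],[0,0,0]],[40,[0,0,0],[0,0,0]],[40,[0,0,0],[0,0,0]],[40,[0,0,0],[0,0,0]],[40,[0,0,0],[0,0,0]]]' 15
python3 -c "
from h import *
go(.593,-.312,.005,106)
shot('top','t2');im=shot('side','s2')
a=cv2.imread('pics/t2.png')[200:300,380:500];b=cv2.imread('pics/s2.png')[300:400,300:420]
cv2.imwrite('pics/g.png',cv2.resize(np.hstack([a,b]),None,fx=3,fy=3))"
```

```text
time: 5.42
position: [0.6006, -0.3172, 0.0158]
tool_rot: [-0.101, 0.695, 0.091, 0.706]
ft_force: [-0.4, -0.0, -1.6]
grip_width: 0.0429
pos [ 0.6006 -0.3172  0.0158] axes x [ 0.018 -0.011 -1.   ] y [-0.269  0.963 -0.015] z [0.963 0.269 0.014] F [-0.4 -0.  -1.6] grip 0.0429 t 5.425 q [-0.65  0.85  1.43  0.    0.84 -2.5 ]
shift [10.6  7.2 -6. ]
turn [-0.4   0.82  0.87]
```

View pics/g.png

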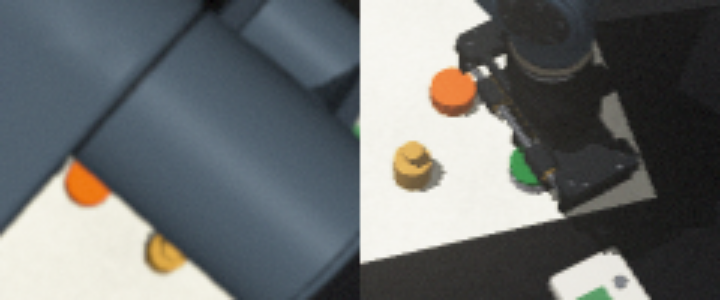

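The grip took only the top of the pad, because the pose had drifted. I'll open, correct and grip again.

```bash
python3 -m inch '[[70,[0,0,0],[0,0,0]],[70,[0,0,0],[0,0,0]],[70,[0,5.5,-5],[0,0.8,0.8]],[70,[0,1.5,-1],[0,0,0]]]' 15 >/dev/null
python3 -c "
from h import *
go(.593,-.312,.005,106)"
```

```text
pos [ 0.5923 -0.3119  0.0153] axes x [-0.001 -0.    -1.   ] y [-0.269  0.963  0.   ] z [ 0.963  0.269 -0.001] F [-0.4 -0.1 -0.9] grip 0.0685 t 6.025 q [-0.65  0.85  1.44 -0.    0.85 -2.49]
shift [10.3 -0.3  0.6]
turn [-0.41 -0.05 -0.01]
```

```bash
python3 -m inch '[[70,[6,0,0],[-0.4,0,0]],[70,[5,0,0],[0,0,0]],[40,[0,0,0],[0,0,0]],[40,[0,0,0],[0,0,0]],[40,[0,0,0],[0,0,0]],[40,[0,0,0],[0,0,0]]]' 15 
python3 -c "
from h import *
go(.593,-.312,.15,106)"
```

```text
time: 6.78
position: [0.5923, -0.312, 0.0032]
tool_rot: [-0.099, 0.701, 0.098, 0.7]
ft_force: [0.8, 0.2, -0.7]
grip_width: 0.0435
pos [ 0.5923 -0.312   0.0032] axes x [-0.001 -0.    -1.   ] y [-0.276  0.961 -0.   ] z [ 0.961  0.276 -0.001] F [ 0.8  0.2 -0.7] grip 0.0435 t 6.775 q [-0.65  0.86  1.44 -0.    0.83 -2.5 ]
shift [-146.8   -0.2    0.6]
turn [ 0.02 -0.05  0.  ]
```

```bash
python3 -m inch '[[40,[-20,0,0],[0,0,0]],[40,[-45,0,0],[0,0,0]],[40,[-50,0,0],[0,0,0]],[40,[-50,0,0],[0,0,0]],[40,[-20,20,5],[0,0,0]],[40,[0,50,12],[0,0,0]],[40,[0,50,12],[0,0,0]],[40,[0,50,12],[0,0,0]],[40,[0,50,12],[0,0,0]],[40,[0,50,12],[0,0,0]],[40,[0,50,12],[0,0,0]]]'  
python3 -c "
from h import *
go(.566,.3047,.12,106)"
```

```text
time: 8.15
position: [0.5807, 0.0214, 0.2091]
tool_rot: [-0.099, 0.695, 0.092, 0.706]
ft_force: [0.5, -0.8, -0.6]
grip_width: 0.0435
pos [0.5807 0.0214 0.2091] axes x [ 0.017 -0.008 -1.   ] y [-0.268  0.963 -0.012] z [0.963 0.268 0.015] F [ 0.5 -0.8 -0.6] grip 0.0435 t 8.15 q [-0.15  0.48  1.57 -0.01  1.07 -1.99]
shift [ 86.6 278.   60.5]
turn [-0.44  0.84  0.69]
```

```bash
python3 -m inch '[[40,[0,50,11],[0,0.8,0.7]],[40,[0,50,11],[0,0,0]],[40,[0,50,11],[0,0,0]],[40,[10,50,11],[0,0,0]],[40,[15,45,10],[0,0,0]],[40,[20,25,5],[0,0,0]],[40,[0,0,0],[0,0,0]]]' >/dev/null 
python3 -c "
from h import *
go(.566,.3047,.10,106)"
```

```text
pos [0.5635 0.3113 0.1746] axes x [ 0.014  0.004 -1.   ] y [-0.274  0.962 -0.   ] z [0.962 0.274 0.015] F [-0.7 -0.6 -1.1] grip 0.0433 t 9.025 q [ 0.33  0.6   1.44 -0.    1.09 -1.52]
shift [74.6 -7.  -0.5]
turn [-0.08  0.84  0.02]
```

```bash
python3 -m inch '[[40,[35,-6.5,-0.5],[0,0.8,0]],[40,[35,0,0],[0,0,0]],[40,[0,0,0],[0,0,0]]]' >/dev/null 
python3 -c "
from h import *
go(.566,.3047,.0595,106)"
```

```text
pos [0.5681 0.3037 0.109 ] axes x [ 0.008  0.001 -1.   ] y [-0.274  0.962 -0.001] z [0.962 0.274 0.008] F [-0.3  0.2 -1. ] grip 0.0435 t 9.4 q [ 0.32  0.69  1.48 -0.    0.97 -1.53]
shift [49.5  1.6 -2.2]
turn [-0.07  0.46  0.08]
```

```bash
python3 -m inch '[[40,[20,1,-2],[0,0.4,0]],[40,[15,0,0],[0,0,0]],[40,[0,0,0],[0,0,0]]]' >/dev/null 
python3 -c "
from h import *
go(.566,.3047,.059,106)
s=shot('side','s3');t=shot('top','t3')
cv2.imwrite('pics/k.png',cv2.resize(np.hstack([t[190:310,160:290,::-1],s[130:250,230:360,::-1]]),None,fx=3,fy=3,interpolation=cv2.INTER_CUBIC))"
```

```text
pos [0.5689 0.3037 0.0763] axes x [ 0.007  0.001 -1.   ] y [-0.273  0.962 -0.001] z [0.962 0.273 0.007] F [ 0.3  0.4 -1.7] grip 0.0435 t 9.775 q [ 0.32  0.73  1.5  -0.    0.91 -1.53]
shift [17.3  1.8 -2.6]
turn [-0.15  0.41  0.09]
```

View pics/k.png

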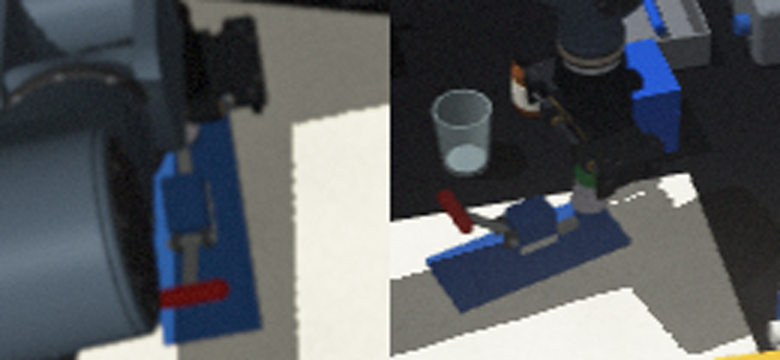

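```bash
python3 -m inch '[[40,[10,1.5,-3],[0,0.4,0]],[40,[6,0,-0.5],[0,0,0]]]' >/dev/null 
python3 -c "
from h import *
go(.566,.3047,.059,106)"
```

```text
pos [0.5666 0.3051 0.0618] axes x [ 0.005  0.    -1.   ] y [-0.273  0.962 -0.001] z [0.962 0.273 0.005] F [-0.2 -0.5 -0.2] grip 0.0438 t 10.125 q [ 0.32  0.75  1.5  -0.    0.88 -1.53]
shift [ 2.8 -0.2 -0.7]
turn [-0.13  0.27  0.07]
```

```bash
python3 -m inch '[[40,[2.5,0,-0.7],[0,0.3,0]],[40,[0.8,0,0],[0,0,0]]]' 
python3 -c "
from h import *
go(.566,.3047,.059,106)"
```

```text
time: 10.38
position: [0.5655, 0.3049, 0.058]
tool_rot: [-0.098, 0.701, 0.097, 0.7]
ft_force: [-1.5, -0.2, 4.4]
grip_width: 0.0432
pos [0.5655 0.3049 0.058 ] axes x [-0.002 -0.002 -1.   ] y [-0.274  0.962 -0.001] z [ 0.962  0.274 -0.002] F [-1.5 -0.2  4.4] grip 0.0432 t 10.375 q [ 0.32  0.76  1.5  -0.    0.88 -1.53]
shift [-1.  -0.3  0.4]
turn [-0.12 -0.11  0.07]
```

```bash
python3 -m inch '[[52,[0,0,0],[0,0,0]],[60,[0,0,0],[0,0,0]],[70,[0,0,0],[0,0,0]],[70,[-15,0,0],[0,0,0]],[80,[-40,0,0],[0,0,0]],[80,[-50,0,0],[0,0,0]],[80,[-30,-50,-13],[0,0,0]],[80,[0,-60,-15],[0,0,0]],[80,[0,-60,-15],[0,0,0]],[80,[0,-60,-15],[0,0,0]]]' 
python3 - <<'E'
from h import *
go(.494,.284,.15,106)
s=shot('side','s4');t=shot('top','t4')
cv2.imwrite('pics/l.png',cv2.resize(np.hstack([t[190:310,160:290,::-1],s[130:250,230:360,::-1]]),None,fx=3,fy=3,interpolation=cv2.INTER_CUBIC))
for c,im,b in(('top',t,(195,205,50,50)),('side',s,(280,165,40,45))):
    a,m=blob(im,*GRN,b)
    if a is not None: print(c,'pad',a,m.sum(),onz(c,a,.075), 'expected saddle px',proj(c,(.566,.3047,.055)))
    b=(200,265,55,45) if c=='top' else (235,180,40,40)
    a,m=blob(im,*RED,b)
    if a is not None: print('bar',a,m.sum(),onz(c,a,.115))
a,m=blob(t,*BLU,(195,210,60,105)); print("base",m.sum(),axis('top',m,.01))
E
```

```text
time: 11.62
position: [0.5772, 0.0677, 0.2064]
tool_rot: [-0.102, 0.695, 0.1, 0.705]
ft_force: [0.5, -0.4, 0.2]
grip_width: 0.0799
pos [0.5772 0.0677 0.2064] axes x [ 0.014 -0.001 -1.   ] y [-0.283  0.959 -0.005] z [0.959 0.283 0.013] F [ 0.5 -0.4  0.2] grip 0.0799 t 11.625 q [-0.08  0.48  1.57  0.    1.07 -1.93]
shift [ 55.1 231.2 -19.3]
turn [0.46 0.77 0.26]
top pad [216.48128342 228.40106952] 187 [0.56620804 0.30286677 0.075     ] expected saddle px [217.1730182  230.30945332]
side pad [296.11458333 190.75      ] 96 [0.56531728 0.30749175 0.075     ] expected saddle px [296.54879603 195.51526419]
bar [251.09876543 199.40740741] 81 [0.40471614 0.26052156 0.115     ]
base 1000 (array([0.52456121, 0.29294839]), ((523.2354736328125, 289.6327819824219), (140.93899536132812, 87.11981201171875), 16.10344696044922))
```

View pics/l.png

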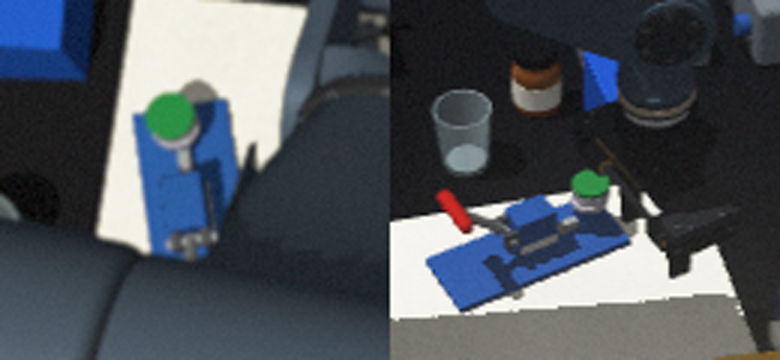

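The pad sits flat and centred on the saddle. Next I grip the jack's block.

```bash
python3 -m inch '[[80,[0,50,-4],[0.4,0.8,0.3]],[80,[0,50,-4],[0,0,0]],[80,[10,50,-4],[0,0,0]],[80,[15,45,-4],[0,0,0]],[80,[15,35,-4],[0,0,0]],[80,[0,0,0],[0,0,0]]]' >/dev/null
python3 - <<'E'
from h import *
go(.494,.284,.11,106)
E
```

```text
pos [0.4974 0.2875 0.1709] axes x [ 0.009  0.002 -1.   ] y [-0.264  0.965 -0.   ] z [0.965 0.264 0.009] F [0.2 0.1 0.7] grip 0.0801 t 12.475 q [ 0.33  0.52  1.62 -0.    0.99 -1.51]
shift [60.9 -2.4 -4.7]
turn [-0.7   0.54  0.02]
```

```bash
python3 -m inch '[[80,[30,-2.4,-4.7],[-0.7,0.5,0]],[80,[30,0,0],[0,0,0]],[80,[0,0,-1],[0,0,0]]]' >/dev/null
python3 - <<'E'
from h import *
go(.494,.284,.044,106)
E
```

```text
pos [0.4955 0.2846 0.1134] axes x [ 0.008  0.001 -1.   ] y [-0.278  0.961 -0.001] z [0.961 0.278 0.008] F [-0.5  0.3 -0.5] grip 0.0803 t 12.85 q [ 0.33  0.6   1.67 -0.    0.86 -1.52]
shift [69.4 -0.1 -2.2]
turn [0.13 0.46 0.05]
```

```bash
python3 -m inch '[[80,[30,0,-2.2],[0,0.5,0]],[80,[28,0,-1],[0,0,0]],[80,[13,0,-1],[0,0.3,0]],[80,[0,0,0],[0,0,0]]]' >/dev/null
python3 - <<'E'
from h import *
go(.494,.284,.044,106)
E
```

```text
pos [0.4982 0.2837 0.0477] axes x [ 0.006  0.001 -1.   ] y [-0.276  0.961 -0.001] z [0.961 0.276 0.006] F [-0.1  0.5  0.2] grip 0.0799 t 13.35 q [ 0.32  0.71  1.7  -0.    0.73 -1.53]
shift [ 3.7  1.4 -3.9]
turn [0.02 0.36 0.05]
```

```bash
python3 -m inch '[[80,[4,1.4,-4],[0,0.3,0]],[45,[0,0,0],[0,0,0]],[42,[0,0,0],[0,0,0]],[40,[0,0,0],[0,0,0]],[38,[0,0,0],[0,0,0]],[36,[0,0,0],[0,0,0]],[34,[0,0,0],[0,0,0]],[30,[0,0,0],[0,0,0]]]' 10 && python3 -m inch '[[30,[0,0,0],[0,0,0]],[30,[0,0,0],[0,0,0]]]' 40
python3 - <<'E'
from h import *
go(.494,.284,.044,106)
E
```

```text
time: 14.35
position: [0.4961, 0.2843, 0.047]
tool_rot: [-0.099, 0.698, 0.099, 0.703]
ft_force: [-0.6, 0.1, 0.6]
grip_width: 0.0361
time: 14.6
position: [0.4961, 0.2844, 0.047]
tool_rot: [-0.099, 0.698, 0.099, 0.703]
ft_force: [1.8, -0.6, 0.3]
grip_width: 0.0359
pos [0.4961 0.2844 0.047 ] axes x [ 0.007  0.    -1.   ] y [-0.277  0.961 -0.002] z [0.961 0.277 0.007] F [ 1.8 -0.6  0.3] grip 0.0359 t 14.6 q [ 0.33  0.71  1.7  -0.    0.72 -1.52]
shift [ 3.   0.2 -2.1]
turn [0.09 0.39 0.09]
```

```bash
python3 -m inch '[[30,[-3,0,0],[0,0.3,0]],[30,[-5,0,0],[0,0,0]],[30,[-2,0,0],[0,0,0]]]'
python3 - <<'E'
from h import *
go(.46,-.017,.056,86)
E
```

```text
time: 14.98
position: [0.4923, 0.2834, 0.0541]
tool_rot: [-0.1, 0.703, 0.098, 0.697]
ft_force: [-0.4, 0.2, -9.3]
grip_width: 0.0359
pos [0.4923 0.2834 0.0541] axes x [-0.007 -0.004 -1.   ] y [-0.276  0.961 -0.001] z [ 0.961  0.276 -0.008] F [-0.4  0.2 -9.3] grip 0.0359 t 14.975 q [ 0.33  0.7   1.7  -0.    0.75 -1.52]
shift [  -0.5 -279.7 -114.1]
turn [20.05 -0.45  0.16]
```

```bash
python3 -m inch '[[30,[0,-8,-3],[0,-0.4,0.1]],[30,[0,-16,-6],[0,0,0]],[30,[0,-24,-10],[0,0,0]],[30,[0,-28,-11],[0,0,0]],[30,[0,-28,-11],[0,0,0]],[30,[0,-28,-11],[0,0,0]],[30,[0,-28,-11],[0,0,0]],[30,[0,-28,-11],[0,0,0]],[30,[0,-28,-11],[0,0,0]],[30,[0,-24,-10],[0,0,0]],[30,[0,-16,-7],[0,0,0]],[30,[0,-8,-3],[0,0,0]]]'
python3 - <<'E'
from h import *
go(.46,-.017,.056,86)
E
```

```text
time: 16.48
position: [0.4615, -0.0193, 0.0563]
tool_rot: [-0.099, 0.7, 0.096, 0.701]
ft_force: [-0.3, 0.8, -9.6]
grip_width: 0.0355
pos [ 0.4615 -0.0193  0.0563] axes x [ 0.002 -0.004 -1.   ] y [-0.273  0.962 -0.004] z [0.962 0.273 0.001] F [-0.3  0.8 -9.6] grip 0.0355 t 16.475 q [-0.28  0.61  1.97 -0.01  0.55 -2.12]
shift [ 0.3  2.6 -0.9]
turn [19.87  0.08  0.23]
```

```bash
python3 -m inch '[[30,[0,1,0],[1.5,0,0]],[30,[0,1,0],[2.5,0,0]],[30,[0,0,0],[3.5,0,0]],[30,[0,0,0],[3.5,0,0]],[30,[0,0,0],[3.5,0,0]],[30,[0,0,0],[3,0,0]],[30,[0,0,0],[2,0,0]],[30,[0,0,0],[0.4,0,0]]]'
python3 - <<'E'
from h import *
go(.46,-.017,.056,86)
s=shot('side','s5');t=shot('top','t5')
cv2.imwrite('pics/m.png',cv2.resize(np.hstack([t[180:310,270:400,::-1],s[190:320,230:360,::-1]]),None,fx=3,fy=3,interpolation=cv2.INTER_CUBIC))
for c,im,b in(('top',t,(300,180,100,100)),('side',s,(260,220,90,70))):
    a,m=blob(im,*GRN,b)
    if a is not None: print(c,'pad',a,m.sum(),onz(c,a,.083))
    a,m=blob(im,*RED,(330,195,30,30) if c=='top' else (335,240,25,25))
    if a is not None: print(c,'dot',a,m.sum())
E
```

```text
time: 17.48
position: [0.4598, -0.013, 0.0571]
tool_rot: [0.029, 0.706, -0.031, 0.707]
ft_force: [-0.2, 0.3, -8.9]
grip_width: 0.0359
pos [ 0.4598 -0.013   0.0571] axes x [ 0.001 -0.002 -1.   ] y [ 0.085  0.996 -0.002] z [ 0.996 -0.085  0.001] F [-0.2  0.3 -8.9] grip 0.0359 t 17.475 q [-0.27  0.61  1.98 -0.    0.55 -1.75]
shift [ 1.1 -3.9  0.6]
turn [-0.87  0.08  0.12]
top pad [373.05714286 194.58571429] 70 [ 0.69937031 -0.10210468  0.083     ]
top dot [345.375      208.79166667] 48
```

View pics/m.png

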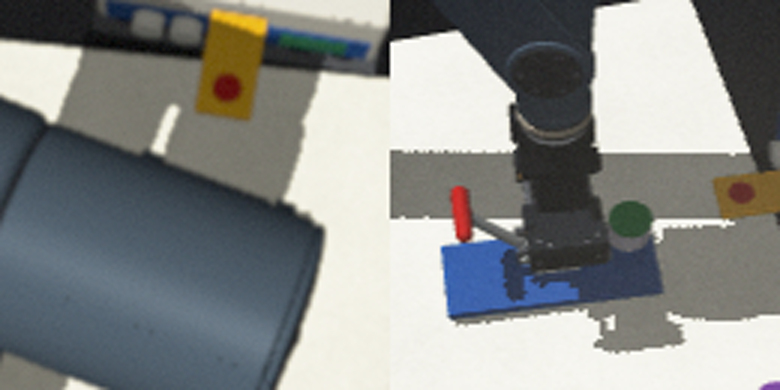

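```bash
python3 - <<'E'
from h import *
s=cv2.imread('pics/s5.png')[:,:,::-1].copy()
a,m=blob(s,[40,60,20],[90,255,255],(290,240,40,35)); print(a,m.sum(),onz('side',a,.085))
o=get_obs();M=R.from_quat(o["tool_rot"]).as_matrix(); print("kin, origin=TCP-2mm:",o['position']+M[:,2]*.073, "origin=TCP", o['position']+M[:,2]*.075)
print(imaging.tip_of('side','saddle_top')[:2],imaging.tip_of('side','lift_point')[:2])
for z in(.065,): print([onz('side',d['pixel'],z) for d in imaging.tip_of('side','saddle_top')][:2])
print([onz('side',d['pixel'],.087) for d in imaging.tip_of('side','lift_point')][:2])
E
```

```text
[309.83076923 262.60769231] 130 [ 0.53258662 -0.01786716  0.085     ]
kin, origin=TCP-2mm: [ 0.5324679  -0.01939268  0.05714616] origin=TCP [ 0.53446075 -0.01956168  0.05714868]
[{'pixel': [307.7, 267.1], 'confidence': 0.42}] [{'pixel': [342.0, 259.0], 'confidence': 0.96}]
[array([ 0.52614298, -0.017634  ,  0.065     ])]
[array([ 0.63036202, -0.02861018,  0.087     ])]
```

```bash
python3 -m inch '[[30,[3,0,0],[0,0,0]],[30,[2.5,0,8],[0,0,0]],[30,[0,0,16],[0,0,0]],[30,[0,0,22],[0,0,0]],[30,[0,0,22],[0,0,0]],[30,[0,0,14],[0,0,0]],[30,[0,0,4],[0,0,0]]]'
python3 - <<'E'
from h import *
go(.5723,-.0225,.0515,85.2)
E
```

```text
time: 18.65
position: [0.5496, -0.0217, 0.0492]
tool_rot: [0.03, 0.706, -0.031, 0.707]
ft_force: [-0.3, 0.2, -9.0]
grip_width: 0.0362
pos [ 0.5496 -0.0217  0.0492] axes x [ 0.001 -0.002 -1.   ] y [ 0.086  0.996 -0.002] z [ 0.996 -0.086  0.001] F [-0.3  0.2 -9. ] grip 0.0362 t 18.65 q [-0.24  0.69  1.75 -0.    0.7  -1.72]
shift [-2.3  1.2 22.7]
turn [-0.14  0.05  0.11]
```

```bash
python3 -m inch '[[30,[-1,0.6,8],[0,0,0]],[30,[0,0.6,10],[0,0,0]],[30,[0,0,5],[0,0,0]]]'
python3 - <<'E'
from h import *
go(.5723,-.0225,.0475,85.2)
E
```

```text
time: 19.02
position: [0.5719, -0.0221, 0.0492]
tool_rot: [0.03, 0.708, -0.031, 0.705]
ft_force: [0.6, -0.2, -9.7]
grip_width: 0.0358
pos [ 0.5719 -0.0221  0.0492] axes x [-0.003 -0.001 -1.   ] y [ 0.086  0.996 -0.001] z [ 0.996 -0.086 -0.003] F [ 0.6 -0.2 -9.7] grip 0.0358 t 19.025 q [-0.23  0.71  1.69 -0.    0.74 -1.72]
shift [ 1.7 -0.4  0.4]
turn [-0.15 -0.17  0.07]
```

Lower the jack, with a look before letting go.

```bash
python3 -m inch '[[30,[1.5,-0.3,0.3],[0,-0.2,0]],[30,[1,0,0],[0,0,0]],[30,[0.5,0,0],[0,0,0]]]'
python3 - <<'E'
from h import *
go(.5723,-.0225,.0475,85.2)
s=shot('side','s6')
cv2.imwrite('pics/n.png',cv2.resize(s[200:310,270:400,::-1],None,fx=5,fy=5,interpolation=cv2.INTER_CUBIC))
E
```

```text
time: 19.4
position: [0.5723, -0.0225, 0.047]
tool_rot: [0.03, 0.706, -0.031, 0.707]
ft_force: [-0.3, 0.7, -3.9]
grip_width: 0.0359
pos [ 0.5723 -0.0225  0.047 ] axes x [ 0.001 -0.002 -1.   ] y [ 0.086  0.996 -0.002] z [ 0.996 -0.086  0.001] F [-0.3  0.7 -3.9] grip 0.0359 t 19.4 q [-0.23  0.71  1.7  -0.    0.73 -1.72]
shift [-0.5 -0.   0. ]
turn [-0.14  0.08  0.09]
```

View pics/n.png

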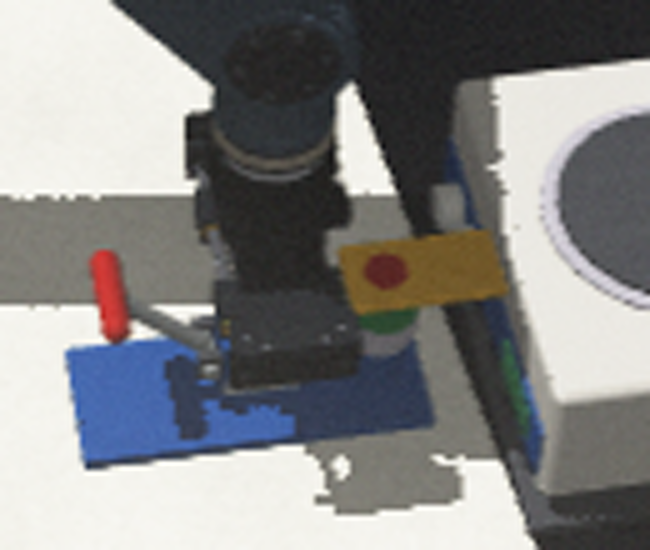

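```bash
python3 -m inch '[[30,[0.7,0,0],[0,0,0]],[45,[0,0,0],[0,0,0]],[60,[0,0,0],[0,0,0]],[75,[0,0,0],[0,0,0]]]'
python3 - <<'E'
from h import *
s=cv2.imread('pics/s6.png')[:,:,::-1].copy()
d,_=blob(s,*RED,(335,240,25,25)); print('dot now',d, 'col',d[0], 'pad col seen',270+387.5/5)
F=onz('side',d,.105)
for z in(.105,.075,.065,.055): print(z,proj('side',[F[0],F[1],z]))
print(proj('side',[F[0]+.01,F[1],.065]))
go(.5723,-.0225,.15,85.2)
E
```

```text
time: 19.95
position: [0.5748, -0.0231, 0.049]
tool_rot: [0.029, 0.704, -0.031, 0.709]
ft_force: [-0.5, 0.6, -0.2]
grip_width: 0.0575
dot now [345.64705882 255.        ] col 345.6470588235294 pad col seen 347.5
0.105 [345.64705882 255.        ]
0.075 [345.09697874 261.33268135]
0.065 [344.91679032 263.4070627 ]
0.055 [344.73815356 265.46358085]
[348.04976523 262.8135167 ]
pos [ 0.5748 -0.0231  0.049 ] axes x [ 0.008 -0.003 -1.   ] y [ 0.086  0.996 -0.002] z [ 0.996 -0.086  0.008] F [-0.5  0.6 -0.2] grip 0.0575 t 19.95 q [-0.23  0.71  1.69 -0.    0.73 -1.72]
shift [-1.01e+02  1.00e-01 -1.80e+00]
turn [-0.14  0.45  0.14]
```

```bash
python3 -m inch '[[75,[0,0,-1.5],[0,0.4,0]],[75,[-15,0,0],[0,0,0]],[75,[-35,0,0],[0,0,0]],[75,[-45,0,0],[0,0,0]],[60,[-25,0,-20],[0,0,0]],[20,[0,0,-40],[0,0,0]],[0,[0,0,-30],[0,0,0]],[0,[0,0,0],[0,0,0]]]'
python3 - <<'E'
from h import *
s=shot('side','s7');t=shot('top','t7')
cv2.imwrite('pics/o.png',np.hstack([cv2.resize(s[230:300,280:380,::-1],None,fx=4,fy=4,interpolation=cv2.INTER_CUBIC),cv2.resize(t[190:260,290:390,::-1],None,fx=4,fy=4,interpolation=cv2.INTER_CUBIC)]))
go(.4826,-.014,.15,85.2)
for z in(.055,.065,.075): print(proj('side',[.6444,-.0261,z]))
d,_=blob(s,*RED,(335,240,25,25)); print('dot',d)
a,m=blob(s,[40,50,20],[90,255,255],(330,250,40,30)); print('green',a, np.argwhere(m.any(0)).ravel() if m is not None else 0)
a,m=blob(s,*RED,(270,235,40,40)); print('bar',a,onz('side',a,.115))
E
```

```text
time: 20.95
position: [0.4838, -0.0153, 0.1789]
tool_rot: [0.029, 0.703, -0.032, 0.71]
ft_force: [0.3, -0.8, 0.4]
grip_width: 0.043
pos [ 0.4871 -0.0161  0.1789] axes x [ 0.013 -0.006 -1.   ] y [ 0.086  0.996 -0.005] z [ 0.996 -0.086  0.013] F [ 0.9 -0.3  0.7] grip 0.0348 t 21.05 q [-0.26  0.4   1.83 -0.    0.9  -1.74]
shift [28.9  1.8 -5.1]
turn [-0.13  0.77  0.27]
[345.62281335 264.19555485]
[345.80492327 262.13753536]
[345.98861196 260.06167432]
dot [347. 251.]
green [346.80487805 263.80487805] [341 342 343 344 345 346 347 348 349 350 351 352]
bar [291.51388889 259.125     ] [ 0.47689892 -0.01596791  0.115     ]
```

View pics/o.png

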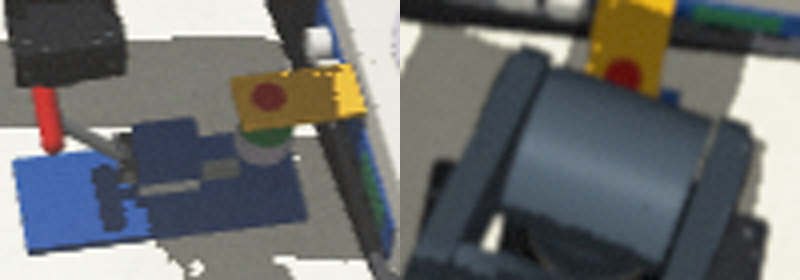

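Pad and saddle line up under the dot to within about 3 mm. Next I bring the closed fingers over the bar.

```bash
python3 -m inch '[[0,[15,1.5,-7],[0,0.8,0.3]],[0,[20,0,-1],[0,0,0]],[0,[9,0,-1],[0,0,0]],[0,[0,0,0],[0,0,0]]]' 20
python3 - <<'E'
from h import *
go(.4806,-.0146,.121,85.2)
E
```

```text
time: 21.55
position: [0.4818, -0.0146, 0.1315]
tool_rot: [0.031, 0.706, -0.03, 0.706]
ft_force: [-0.5, -0.0, -0.1]
grip_width: 0.0012
pos [ 0.4818 -0.0146  0.1315] axes x [-0.     0.001 -1.   ] y [0.086 0.996 0.001] z [ 0.996 -0.086 -0.   ] F [-0.5 -0.  -0.1] grip 0.0012 t 21.55 q [-0.26  0.48  1.87  0.    0.78 -1.75]
shift [10.5 -0.1 -1.2]
turn [-0.13 -0.01 -0.05]
```

```bash
python3 -m inch '[[0,[10,0,-1],[0,0,0]],[0,[4,0,-2],[0,0,0]],[0,[5,0,-4],[0,0,0]],[0,[6,0,-4],[0,0,0]]]'
python3 - <<'E'
from h import *
go(.4806-.017,-.0146+.0015,.095,85.2)
E
```

```text
time: 22.05
position: [0.4694, -0.0136, 0.1071]
tool_rot: [0.03, 0.707, -0.03, 0.706]
ft_force: [-3.0, -0.8, 6.7]
grip_width: 0.0003
pos [ 0.4694 -0.0136  0.1071] axes x [-0.003  0.001 -1.   ] y [0.085 0.996 0.   ] z [ 0.996 -0.085 -0.003] F [-3.  -0.8  6.7] grip 0.0003 t 22.05 q [-0.27  0.52  1.92 -0.    0.71 -1.75]
shift [12.2  0.  -5.7]
turn [-0.06 -0.15 -0.02]
```

```bash
python3 -m inch '[[0,[7,0,-3],[0,0,0]],[0,[7,0,-3],[0,0,0]],[0,[7,0,-2.5],[0,0,0]],[0,[7,0,-2],[0,0,0]]]'
python3 - <<'E'
from h import *
go(.4806-.0246,-.0146+.0021,.066,85.2)
E
```

```text
time: 22.55
position: [0.455, -0.0124, 0.0824]
tool_rot: [0.029, 0.709, -0.029, 0.704]
ft_force: [-2.1, 0.1, 10.8]
grip_width: 0.0005
pos [ 0.455  -0.0124  0.0824] axes x [-0.006 -0.    -1.   ] y [ 0.083  0.997 -0.001] z [ 0.997 -0.083 -0.006] F [-2.1  0.1 10.8] grip 0.0005 t 22.55 q [-0.27  0.56  1.97 -0.    0.62 -1.76]
shift [16.4  0.   1.1]
turn [ 0.05 -0.36  0.04]
```

```bash
python3 -m inch '[[0,[7,0,2],[0,-0.4,0]],[0,[7,0,1],[0,0,0]],[0,[6,0,0],[0,0,0]],[0,[5,0,0],[0,0,0]]]'
python3 - <<'E'
from h import *
go(.4806-.0246,-.0146+.0021,.066,85.2)
E
```

```text
time: 23.05
position: [0.4502, -0.0121, 0.0636]
tool_rot: [0.028, 0.71, -0.029, 0.703]
ft_force: [-8.5, 2.3, 66.1]
grip_width: 0.0002
pos [ 0.4502 -0.0121  0.0636] axes x [-0.011 -0.001 -1.   ] y [ 0.079  0.997 -0.002] z [ 0.997 -0.079 -0.011] F [-8.5  2.3 66.1] grip 0.0002 t 23.05 q [-0.27  0.59  1.99 -0.01  0.57 -1.76]
shift [-2.5  0.   5.8]
turn [ 0.25 -0.61  0.1 ]
```

```bash
python3 -m inch '[[0,[2,0,1.5],[0,0,0]],[0,[2,0,0],[0,0,0]]]'
python3 - <<'E'
from h import *
go(.4806-.0246,-.0146+.0021,.066,85.2)
s=shot('side','s8');t=shot('top','t8')
cv2.imwrite('pics/p.png',np.hstack([cv2.resize(s[230:300,280:380,::-1],None,fx=4,fy=4,interpolation=cv2.INTER_CUBIC),cv2.resize(t[190:260,290:390,::-1],None,fx=4,fy=4,interpolation=cv2.INTER_CUBIC)]))
d,_=blob(s,[0,120,40],[8,255,255],(335,235,25,30)); print('dot',d, proj('side',[.6444,-.0261,.124]))
a,m=blob(s,[40,50,20],[90,255,255],(330,240,40,40)); print('green',a, np.argwhere(m.any(0)).ravel() if m is not None else 0, proj('side',[.6444,-.0261,.1]))
o=get_obs();print(o['time'],o['position'],o['ft_force'])
E
```

```text
time: 23.3
position: [0.4503, -0.012, 0.0659]
tool_rot: [0.027, 0.71, -0.029, 0.703]
ft_force: [-2.9, 0.3, 17.5]
grip_width: 0.0002
pos [ 0.4503 -0.012   0.0659] axes x [-0.009 -0.002 -1.   ] y [ 0.078  0.997 -0.003] z [ 0.997 -0.078 -0.009] F [-2.9  0.3 17.5] grip 0.0002 t 23.3 q [-0.27  0.59  1.99 -0.01  0.57 -1.76]
shift [-0.1 -0.   5.7]
turn [ 0.32 -0.51  0.17]
dot [347.41860465 249.53488372] [346.91220493 249.62417446]
green [347.58333333 258.41666667] [345 346 347 348 349 350 351] [346.45487698 254.79242561]
23.4 [ 0.45031085 -0.01204167  0.06561819] [-3.49422574  0.86753437 23.84969544]
```

View pics/p.png

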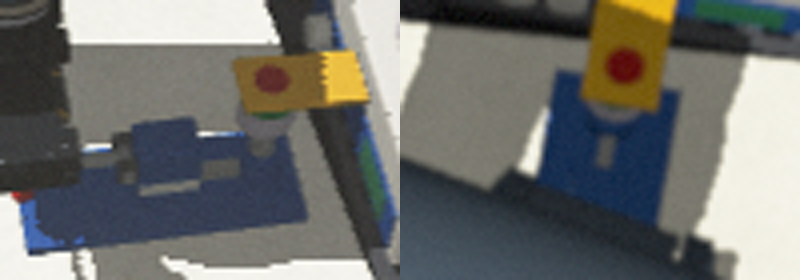

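```bash
python3 - <<'E'
from h import *
for i in range(8): imaging.camera('side')
o=get_obs();print(o['time'],o['position'],o['ft_force'],o['joint_velocities'].round(4))
if o['position'][2]<.0675 and o['ft_force'][2]>10: print(robot.hand_in())
o=get_obs();print(o['time'],o['position'],o['ft_force'])
E
```

```text
23.8 [ 0.45031768 -0.01203875  0.06556955] [-4.85652916  0.91936737 24.77805025] [-0.0002  0.0006 -0.001   0.0001  0.0003  0.0008]
the job is handed in; nothing more can be done
None
the job is handed in; nothing more can be done
```

I placed the green pad on the jack's saddle and let go of it. I then carried the jack under the red foot and pressed the handle down to its stop. The job was handed in at about 23.8 s with the arm still holding the handle down, and no verdict came back.

- **Lift:** in the last side picture the red dot on the tongue sits about 19 mm higher than at rest, which matches full stroke.
- **Alignment:** the pad and saddle were within about 3 mm of the foot's line before the press. Under load, a partial view of the pad suggests about 3–4 mm. The pad's offset on the saddle measured about 1 mm, averaged over two cameras that differed by 5–6 mm sideways.
- **Handle:** the fingertip is at 65.6 mm height, where it should be with the bar fully down. The hold is a steady 25 N and was not moving over the last 0.4 s.

**What went wrong:**
- **First pad grip:** it caught only the top of the pad because the arm had drifted, so I opened and gripped again.
- **Press:** it peaked at about 66 N of wrist force (limit 120 N) against the stop before I eased it.
- **Fingertip on the bar:** it rests about 5 mm off the bar's centre line, still on the bar.

I did not re-measure the bystanders' positions at the end.

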